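# Tilt the offset key out of its slotted bin and set the mode selector

## Task

Draw the offset key out of the closed bin through the slot in its front wall: its bent blade is taller than the slot, so dip the handle to tilt the key and work the blade out over the sill. Lay the key on the bench and let go, then take it again by its flat bar close above the blade, put the blade into the slotted selector, turn the selector with it a quarter turn clockwise to its stop, and at last lift the key out and lay it on the open bench. Leave the solder spool, the small black box and the 9 V cell where they are.

Things in the scene. Friction and masses are not known exactly. Their poses are not given: they have to be found in the camera images.
- magazine: closed grey steel bin, clear fixed lid, 130 (x) x 70 (y) x 142 mm, fixed to the bench; walls 4 mm, inner floor 60 mm above the bench. Origin: centre of its underside; x points from the slotted front wall to the back, z up. The only opening is the slot in the front wall.
- bin_slot (a point): middle of the bin's slot, in the mid plane of the 4 mm front wall (63 mm in front of the bin's origin, 107 mm above the bench); axes as the bin's. Slot 26 mm wide (y), 30 high: from 92 (sill) to 122 mm above the bench. Level, the key (38 mm) cannot come out; with the handle dipped 20 to 30 degrees it can, the blade rising out along its own length.
- key: offset key, about 100 g, 150 (x) x 20 (y) x 38 mm (z). Origin: middle of its length, at the bottom, 15 mm short of the centre of mass in x. Ribbed black handle block x = -75 to -30, 20 wide, z = 0 to 38 mm. Flat steel bar, 16 wide, z = 32 to 38, from the handle to x = +75, where a blade is bent down to z = 0. On the bench it stands level on blade tip and handle bottom.
- key_blade (a point): centre of the blade's tip edge: key frame (73, 0, 0) mm; axes as the key's. Blade: x = 71.5 to 75 mm, 16 wide (y), z = 0 to 38. At the start the tip stands on the bin's floor, the bar rests on the sill and the handle sticks out in front, its near end 68 to 76 mm from the wall; key x points into the bin, parallel to the bin's x within 2 degrees.
- selector_box: low grey box 110 x 100 x 45 mm high, fixed to the bench, with the selector on top at its centre. Origin: centre of its underside, z up.
- switch_slot (a point): centre of the mouth of the selector's slot, 65 mm above the bench, on the turning axis; turns with it. y: along the slot, x: across. Slot 20 (y) x 5.5 (x) mm, 12 deep, chamfered 1.5, in a 34 x 34 x 14 mm aluminium head on a 52 mm disc. Key x goes along slot x, either way round; play 1 mm each side of the blade's thickness, so the key turns up to 0.12 rad before the selector follows.
- selector (a joint): turn of the selector: 0 to 1.571 rad (stops), grows clockwise seen from above. It needs about 0.06 N m and stays where it is left. At 0 the slot's x axis points 45 degrees counter-clockwise from the box's x axis. Starts at 0 to 0.1.
- solder_spool: loose spool of solder, 68 mm across, 62 high; a bystander, to be left alone. Origin: underside.
- module_box: loose small black box 75 x 74 x 32 mm; a bystander, to be left alone. Origin: underside.
- cell_9v: loose 9 V cell 52 x 27 x 18 mm lying on the bench; a bystander, to be left alone. Origin: underside.
Mind the look-alikes: they are no part of the job. Leave any orange look-alike of the selector_box alone. Leave any pink look-alike of the magazine alone.

How it is judged (in metres and radians):
On the way, in this order (a step that is already met when the one before it is completed fails the run):
1. the key is out of the bin, its blade in front of the slotted wall (x of key_blade in the frame of magazine below -0.07 m), for 0.1 s.
2. the key lies on the bench, standing level, let go (height (world z) of each of key, key_blade below 0.015 m and angle between key's own z axis and vertical below 0.35 rad and contact force between the fingers and key below 0.1 N and linear speed of key below 0.02 m/s), for 0.2 s.
3. the key, held by its bar close above the blade, has its blade in the selector's slot before the selector is turned (distance between the grasp point and key_blade below 0.085 m and contact force between the fingers and key above 1 N and horizontal distance between key_blade and switch_slot below 0.006 m and z of key_blade in the frame of switch_slot below -0.003 m and value of joint selector below 0.6 rad), for 0.1 s.
4. the selector is turned to its stop with the blade still in the slot (value of joint selector above 1.36 rad and horizontal distance between key_blade and switch_slot below 0.006 m and z of key_blade in the frame of switch_slot below -0.003 m), for 0.1 s.
At the end, for the whole second after the job is handed in: The selector is within 12 degrees of its clockwise stop; the key lies at rest on the bench itself, not in the bin or on the selector (its origin and blade tip less than 30 mm above the bench), let go (value of joint selector above 1.36 rad and height (world z) of key between -0.02 and 0.03 m and height (world z) of key_blade below 0.03 m and linear speed of key below 0.02 m/s and contact force between the fingers and key below 0.1 N); the robot touches nothing.
It fails at once if a bystander (solder spool, black box, 9 V cell) is shifted by more than 30 mm (distance of any of solder_spool, module_box, cell_9v from where it was at the start of the episode above 0.03 m).
It also fails if it takes over 70 s, if anything falls off the work surface, if the arm or the gripper's body presses on something with over 40 N, if the wrist force passes 120 N, or if a joint passes its speed limit or range.

## Robot

A 6-joint arm with a two-finger parallel gripper is mounted at the origin on a cart in front of the work surface, level with it; the furniture and walls round the work are solid. World frame = base frame: x ahead of the robot, y to its left, z up, the work surface at z = 0. Lengths are in m, angles in degrees, forces in N, time in s.
With the tool pointing down it reaches from about 0.25 to 0.8 m from the base axis. Payload 8.5 kg.
Tool frame: the origin (TCP) lies at the very end of the fingers, on their centre line; the grasp point (between the pads) lies 19 mm behind it; z points along the fingers, y is the line along which they close (so a half turn about z gives the same grasp; the last joint's range is limited). The gripper opens to 85 mm and grips with 20 to 120 N. Pads are 22 mm wide; open, the fingers measure 114 mm over their backs; the gripper's body (76 mm by 85 mm) begins 54 mm behind the grasp point. The pads swing forward as they close: fully open they stand 13 mm farther back than shut.
Start: joints at [74.886, 13.648, -0.773, 75.585, 0, 90], TCP at [0.137, 0.507, 0.231] pointing down, gripper open.
Joint ranges: [-152.45, 152.45], [-59.26, 108.67], [-65.41, 83.53], [-104.44, 129.93], [-82.83, 76.93], [-180, 180]. Speed limits (degrees/s): [127.2, 127.2, 159.86, 180, 180, 180].

## Interface

Orientations are given as a 3x3 rotation matrix whose columns are the frame's x, y, z axes.
In Python, from bench import sense, get_image, camera_info, job_done gives the robot as it stands.
- The arm moves only by the shell command python3 -m inch 'ROWS' [FORCE]. ROWS is JSON, a list of rows, each an object with "angular": the turn, a rotation vector about the tool's x, y, z in degrees, a list of three; "linear": the shift along the tool's x, y, z in mm, a list of three; "grip": the gripper's target within -1 to 1 (fully open at 1, half-way at 0, shut at -1). In form: [{"angular": [rx, ry, rz], "linear": [tx, ty, tz], "grip": grip}, ...]. A call has 1 to 5 rows; each row is the pose to reach, as a shift and turn from the pose commanded when the call began, along the tool's axes at that moment; what a row does not reach only later rows make up. A row lasts 1/10 s, in which the tool goes at most 50 mm and 8.59 degrees, less where a joint would pass 70% of its speed; a pose out of reach is approached as far as the arm can. A call with a gripper value outside its range is refused whole. The fingers move at their own pace and stop on an object; FORCE is the grip in N (left out, the last holds). Time passes only in rows, so rows that repeat a pose let the fingers close. It gives the time, the measured TCP pose, the force, the opening and the grip force at its end, in the units of the state.
- sense(): the state, without advancing time (a new reading comes with each control period).
- get_image(name): name is "scene" or "top"; returns the picture (420x560x3 uint8, red, green, blue); there is no depth.
- camera_info(name): a dict with "fx", "fy", "cx", "cy" (pixels), "R" (3x3) and "t" (3): a world point X has camera coordinates R X + t. Camera axes: x right, y down, z forward; pixel columns grow to the right and rows downward; lengths in m; the calibration is good to about 2 mm. A picture is of the moment at which its call begins. camera_info takes no time and is no camera call.
- job_done(): hands the job in; it is judged then, once.
The state is a dict: "time": time; "q": joint angles; "qvel": joint speeds; "joint_torque": joint torques, N m; "ee_pos": TCP position; "orientation": TCP orientation; "ft_force": force on the tool from outside, world axes, zero at the start; "torque": the same for the moment, N m; "width": opening from 0.0 (shut) to 1.0 (fully open); "grip_force": force on a finger pad.
Only numpy, scipy, OpenCV 4.12 (cv2) and the standard library are available. Lean on these libraries where they do the work, as an engineer would, in place of code of your own. Each camera call takes 0.05 s, during which the arm holds its last target. There are 200 camera calls.

## Working session

There is one attempt and no reset: what is moved stays moved. The work goes in short steps, Python scripts to look and compute and a shell command to move; the robot and the scene stay as the last step left them, time stands still between calls to the robot, and variables do not carry over. Pictures are saved under pics/ and viewed, at most 10 in all, crops included, and the job is handed in when it is done.

```bash
mkdir -p pics
python3 - <<'E'
from bench import *
import cv2,numpy as np
for n in("scene","top"):
    im=get_image(n); cv2.imwrite(f"pics/{n}0.png",im[:,:,::-1])
    c=camera_info(n); print(n,c["fx"],c["cx"],c["cy"],np.round(c["R"],3).tolist(),np.round(c["t"],3))
print(sense())
E
```

```text
scene 480.0682956323477 276.56992140505804 208.10153433546768 [[-0.852, -0.523, -0.01], [-0.3, 0.505, -0.809], [0.428, -0.686, -0.588]] [0.509 0.223 1.617]
top 453.3416851561099 274.58110479128885 212.16503720589205 [[0.007, -1.0, 0.008], [-0.985, -0.008, -0.175], [0.175, -0.007, -0.985]] [0.068 0.55  1.393]
{'time': 0.1, 'q': array([ 7.48867088e+01,  1.36776197e+01, -8.12943017e-01,  7.55854105e+01,
        1.60774547e-03,  9.00001039e+01]), 'qvel': array([ 0.08882946,  0.00521722,  0.0328684 ,  0.00189701,  0.10653517,
       -0.0028701 ]), 'joint_torque': array([-4.74567642e-04, -5.39719892e+01,  3.47000563e+01,  1.35180636e-02,
       -1.92938887e-05, -3.67634712e-06]), 'ee_pos': array([0.13677238, 0.50646687, 0.23073537]), 'orientation': array([[-9.65411691e-01,  2.60729990e-01, -3.72811200e-04],
       [ 2.60730255e-01,  9.65410853e-01, -1.27280317e-03],
       [ 2.80580221e-05, -1.32598222e-03, -9.99999120e-01]]), 'ft_force': array([ 0.49876547, -0.20906932, -0.33400656]), 'torque': array([ 0.05486162, -0.07889218, -0.03714463]), 'grip_force': 0.0, 'width': 0.9964216121741336}
```

View pics/scene0.png

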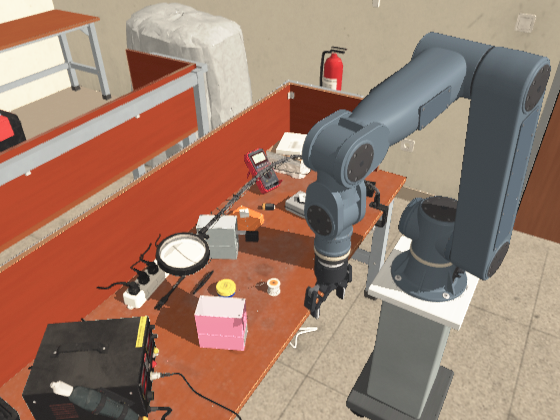

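View pics/top0.png

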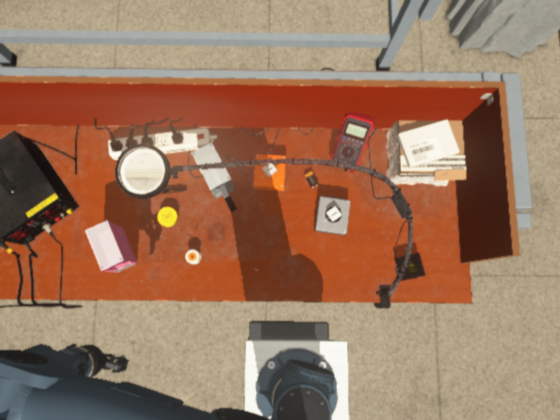

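Candidates (top view): for the bin, grey (210,168) or pink (110,247). For the selector, grey (333,215) or orange (270,172). For the key handle, the black block at (230,202) in front of the grey bin. I choose the grey bin, the grey box and that handle, and check them in one close crop. The lamp arm crosses at about row 162, so its height matters.

```bash
cat > h.py <<'E'
import numpy as np,cv2
from bench import *
def ray(n,u,v):
    c=camera_info(n);R=np.array(c["R"]);t=np.array(c["t"])
    return -R.T@t, R.T@np.array([(u-c["cx"])/c["fx"],(v-c["cy"])/c["fy"],1])
def onz(n,u,v,z):
    o,d=ray(n,u,v); return o+d*(z-o[2])/d[2]
def tri(a,b):
    (o,d),(p,e)=ray("top",*a),ray("scene",*b)
    s=np.linalg.lstsq(np.c_[d,-e],p-o,rcond=None)[0]
    A=o+s[0]*d;B=p+s[1]*e; return (A+B)/2,np.linalg.norm(A-B)
def proj(n,X):
    c=camera_info(n);p=np.array(c["R"])@np.array(X)+c["t"]
    return c["fx"]*p[0]/p[2]+c["cx"],c["fy"]*p[1]/p[2]+c["cy"]
E
python3 - <<'E'
from h import *
a=cv2.imread("pics/top0.png")[130:270,180:360];b=cv2.imread("pics/scene0.png")[180:300,150:330]
a=cv2.resize(a,None,fx=4,fy=4,interpolation=cv2.INTER_CUBIC);b=cv2.resize(b,None,fx=4,fy=4,interpolation=cv2.INTER_CUBIC)
cv2.imwrite("pics/ct.png",a);cv2.imwrite("pics/cs.png",b)
for u,v,z in [(210,168,.142),(230,202,.1),(333,215,.06),(311,178,.02),(408,262,.03),(168,216,.06),(193,257,.03),(270,172,.05),(110,247,.14)]:print(u,v,onz("top",u,v,z).round(3))
E
```

```text
210 168 [0.666 0.269 0.142]
230 202 [0.571 0.21  0.1  ]
333 215 [ 0.539 -0.112  0.06 ]
311 178 [ 0.669 -0.047  0.02 ]
408 262 [ 0.396 -0.351  0.03 ]
168 216 [0.532 0.407 0.06 ]
193 257 [0.406 0.329 0.03 ]
270 172 [0.68  0.088 0.05 ]
110 247 [0.425 0.554 0.14 ]
```

View pics/ct.png

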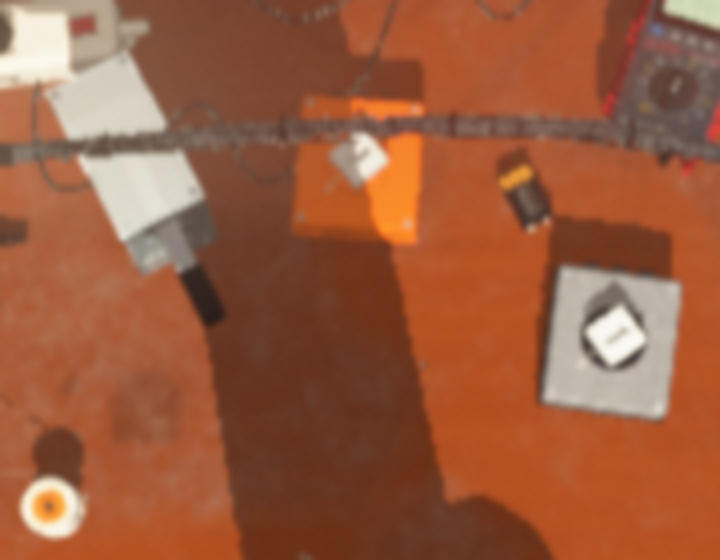

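View pics/cs.png

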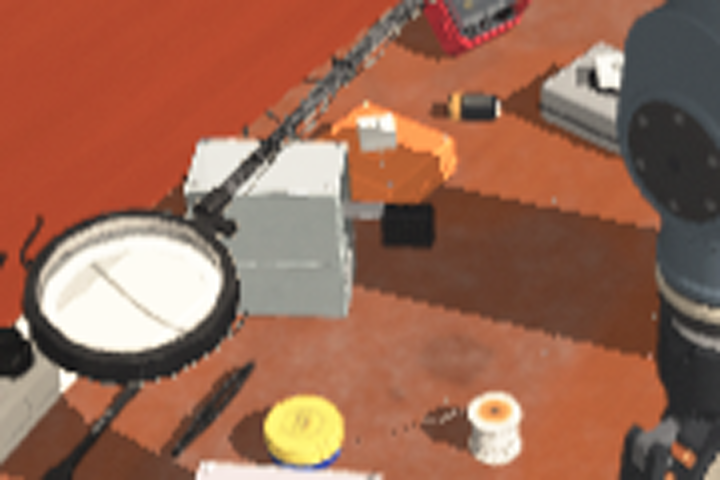

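Top crop: grey bin lid corners at about full px (192,154), (212,143), (231,178), (211,191). The black handle on the grey bar runs from (226,197) to (233,211). The selector's white head is at about (334,214) on the grey box, and the orange and pink look-alikes are clearly separate. In the scene crop the handle is at about (252,236).

Run:
```python
from h import *
T=cv2.imread("pics/top0.png");S=cv2.imread("pics/scene0.png")
def blob(I,m,roi):
    x0,y0,x1,y1=roi;k=np.zeros(m.shape,np.uint8);k[y0:y1,x0:x1]=m[y0:y1,x0:x1]
    n,l,s,c=cv2.connectedComponentsWithStats(k.astype(np.uint8));i=1+np.argmax(s[1:,4])
    p=np.argwhere(l==i)[:,::-1].astype(np.float32);return p
f=lambda I:(I.max(2).astype(int))
g=lambda I:(f(I)-I.min(2))
dk=lambda I,t:((f(I)<t)).astype(np.uint8)
ph=blob(T,dk(T,60),(220,190,240,220));rh=cv2.minAreaRect(ph);print("handle top",ph.mean(0),rh,len(ph))
sh=blob(S,dk(S,60),(240,225,265,248));print("handle scene",sh.mean(0),cv2.minAreaRect(sh),len(sh))
print("tri",tri(ph.mean(0),sh.mean(0)))
print("on z .079",onz("top",*ph.mean(0),.079))
c,(w,h),a=rh
b=cv2.boxPoints(rh);print([onz("top",*q,.079).round(4).tolist() for q in b])
# bin lid
lid=((f(T)>120)&(g(T)<40)).astype(np.uint8)
pl=blob(T,cv2.morphologyEx(lid,cv2.MORPH_CLOSE,np.ones((7,7))),(188,140,245,200));r=cv2.minAreaRect(pl);print("lid",r,len(pl))
q=[onz("top",*x,.142) for x in cv2.boxPoints(r)];print(np.round(q,4).tolist(),[np.linalg.norm(q[i]-q[i-1]).round(4) for i in range(4)])
# selector box and head
gb=((g(T)<30)&(f(T)>90)&(f(T)<225)).astype(np.uint8);gb=cv2.morphologyEx(gb,cv2.MORPH_CLOSE,np.ones((9,9)))
p=blob(T,gb,(310,190,358,240));r=cv2.minAreaRect(p);print("box",r,len(p))
q=[onz("top",*x,.045) for x in cv2.boxPoints(r)];print(np.round(q,4).tolist(),[np.linalg.norm(q[i]-q[i-1]).round(4) for i in range(4)])
hd=((f(T)>195)&(g(T)<40)).astype(np.uint8);p=blob(T,cv2.morphologyEx(hd,cv2.MORPH_CLOSE,np.ones((5,5))),(320,200,348,228));r=cv2.minAreaRect(p);print("head",r,len(p))
q=[onz("top",*x,.065) for x in cv2.boxPoints(r)];print(np.round(q,4).tolist(),np.mean(q,0))
# lamp height: rays from top over arm, projected in scene
for u,v in((212,166),(300,162),(400,205)):
    print("lamp",[(z,np.round(proj("scene",onz("top",u,v,z))).tolist()) for z in(.1,.2,.3,.4,.5)])
print(tri((143,170),(184,254)))
for roi,nm in(((180,130,260,220),"bin"),((305,185,365,245),"sel")):
    x0,y0,x1,y1=roi
I=np.hstack([cv2.resize(T[185:215,205:240],None,fx=11,fy=11,interpolation=0),cv2.resize(T[200:230,317:352],None,fx=11,fy=11,interpolation=0)])
cv2.imwrite("pics/c3.png",I)
```

```text
handle top [230.66667 203.68254] ((230.79998779296875, 203.5999755859375), (13.41640853881836, 4.472135543823242), 63.43495178222656) 63
handle scene [251.55302 235.87878] ((251.5, 236.0), (10.0, 13.0), 90.0) 132
tri (array([0.5699819 , 0.21006745, 0.07614463]), np.float64(6.675314229836783e-05))
on z .079 [0.56939073 0.20979027 0.079     ]
[[0.5854, 0.2254, 0.079], [0.5919, 0.213, 0.079], [0.5539, 0.1935, 0.079], [0.5475, 0.2057, 0.079]]
lid ((210.12721252441406, 165.00230407714844), (66.71414184570312, 37.40620040893555), 46.041622161865234) 1435
[[0.7091, 0.3808, 0.142], [0.7926, 0.3022, 0.142], [0.6422, 0.1577, 0.142], [0.5619, 0.2364, 0.142]] [np.float64(0.2063), np.float64(0.1147), np.float64(0.2086), np.float64(0.1125)]
box ((332.0799865722656, 214.43997192382812), (30.829858779907227, 35.35533905029297), 8.13010311126709) 1060
[[0.4942, -0.0537, 0.045], [0.6077, -0.0708, 0.045], [0.5942, -0.1686, 0.045], [0.481, -0.1502, 0.045]] [np.float64(0.0974), np.float64(0.1148), np.float64(0.0987), np.float64(0.1146)]
head ((331.0281066894531, 217.955078125), (13.143975257873535, 22.789955139160156), 32.0053825378418) 167
[[0.5093, -0.0679, 0.065], [0.5712, -0.1067, 0.065], [0.5492, -0.1415, 0.065], [0.4876, -0.1025, 0.065]] [ 0.52931114 -0.1046602   0.065     ]
lamp [(0.1, [214.0, 229.0]), (0.2, [221.0, 206.0]), (0.3, [228.0, 181.0]), (0.4, [236.0, 155.0]), (0.5, [245.0, 126.0])]
lamp [(0.1, [255.0, 190.0]), (0.2, [259.0, 171.0]), (0.3, [264.0, 150.0]), (0.4, [270.0, 127.0]), (0.5, [276.0, 102.0])]
lamp [(0.1, [322.0, 164.0]), (0.2, [324.0, 147.0]), (0.3, [326.0, 128.0]), (0.4, [329.0, 108.0]), (0.5, [332.0, 85.0])]
(array([0.65178133, 0.46536726, 0.15067583]), np.float64(0.008621434815634684))
```

View pics/c3.png

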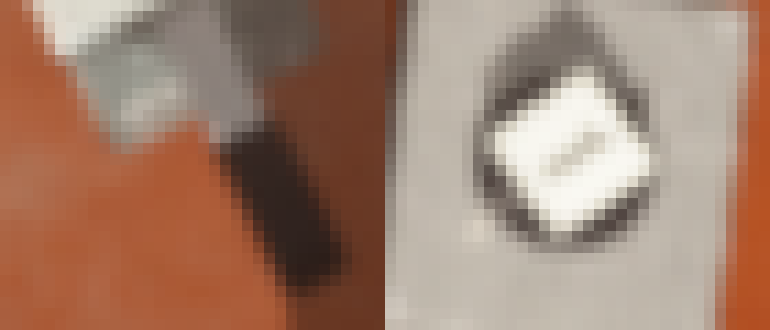

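The left part of the crop shows the bar and handle running from (222,187) to (234,210), key yaw about 26°. The right part shows the square head turned about 40°, with its slot line at (369,214). The triangulated handle height of 76 mm fits the expected 79 mm. I'll move above the handle first.

```bash
cat >> h.py <<'E'
from scipy.spatial.transform import Rotation as Ro
def RT(yaw,tilt=0):  # yaw of tool x; tilt: handle dip for key x = -tool x
    y=np.radians(yaw);x=np.array([np.cos(y),np.sin(y),0]);z=np.array([0,0,-1.])
    return np.c_[x,np.cross(z,x),z]@Ro.from_euler('y',-tilt,degrees=True).as_matrix()
def d(p,R,p0=None,R0=None):
    s=sense();p0=s["ee_pos"] if p0 is None else np.array(p0);R0=s["orientation"] if R0 is None else R0
    print("ang",Ro.from_matrix(R0.T@R).as_rotvec(degrees=True).round(2),"lin",(1000*R0.T@(np.array(p)-p0)).round(1))
E
python3 - <<'E'
from h import *
T=cv2.imread("pics/top0.png")
m=np.argwhere(T[190:220,220:240].max(2)<75)[:,::-1]+[220,190];P=np.array([onz("top",*q,.085)[:2] for q in m])
print(len(m),P.mean(0),np.degrees(np.arctan2(*np.linalg.eigh(np.cov(P.T))[1][::-1,1]))%180)
for q in[((212,143),(231.25,178)),((192,153.75),(211.25,190.75))]:
    v=onz("top",*q[1],.142)-onz("top",*q[0],.142);print(np.linalg.norm(v),np.degrees(np.arctan2(v[1],v[0]))%180)
d([.567,.208,.17],RT(206.3))
E
```

```text
82 [0.56834608 0.20912262] 26.975828410079515
0.12524358944275454 29.25646442346263
0.13010570975818245 28.419686732046415
ang [-7.000e-02 -3.000e-02 -4.141e+01] lin [-493.2 -175.9   61. ]
```

```bash
python3 -m inch '[{"angular":[0,0,-8],"linear":[-45,-16,0],"grip":0.0},{"angular":[0,0,-16],"linear":[-90,-32,0],"grip":0.0},{"angular":[0,0,-24],"linear":[-135,-48,0],"grip":0.0},{"angular":[0,0,-32],"linear":[-180,-64,0],"grip":0.0},{"angular":[0,0,-40],"linear":[-225,-80,0],"grip":0.0}]' 40
python3 -c "
from h import *
d([.567,.208,.17],RT(207))"
```

```text
time: 0.6
ee_pos: [0.3218, 0.3787, 0.2311]
orientation: [[-0.919, -0.393, -0.0], [-0.393, 0.919, -0.0], [0.0, -0.0, -1.0]]
ft_force: [0.5, 0.7, 0.2]
width: 0.501
grip_force: 0.0
ang [-0.01 -0.02 -3.83] lin [-158.3 -253.4   61.1]
```

```bash
python3 -m inch '[{"angular":[0,0,-1],"linear":[-26,-42,10],"grip":0.2},{"angular":[0,0,-2],"linear":[-52,-84,20],"grip":0.2},{"angular":[0,0,-3],"linear":[-78,-126,30],"grip":0.2},{"angular":[0,0,-3.8],"linear":[-104,-168,40],"grip":0.2},{"angular":[0,0,-3.8],"linear":[-130,-210,50],"grip":0.2}]'
python3 -m inch '[{"angular":[0,0,0],"linear":[-14,-22,5],"grip":0.2},{"angular":[0,0,0],"linear":[-28,-43,11],"grip":0.2},{"angular":[0,0,0],"linear":[-28,-43,11],"grip":0.2},{"angular":[0,0,0],"linear":[-28,-43,11],"grip":0.2}]'
python3 - <<'E'
from h import *
d([.567,.208,.066],RT(207))
a=get_image("top")[170:230,195:270];b=get_image("scene")[190:290,200:325]
I=np.hstack([cv2.resize(a,(500,400)),cv2.resize(b,(500,400))[:,:]])
cv2.imwrite("pics/g1.png",cv2.resize(I,(800,320))[:,:,::-1])
E
```

```text
time: 1.1
ee_pos: [0.5217, 0.2365, 0.1811]
orientation: [[-0.894, -0.449, -0.0], [-0.449, 0.894, -0.0], [0.0, 0.0, -1.0]]
ft_force: [0.8, 1.5, 0.3]
width: 0.603
grip_force: 0.0
time: 1.5
ee_pos: [0.5645, 0.2118, 0.17]
orientation: [[-0.894, -0.448, -0.002], [-0.448, 0.894, -0.001], [0.002, 0.0, -1.0]]
ft_force: [0.2, 0.2, -0.2]
width: 0.601
grip_force: 0.0
ang [ 0.02 -0.1  -0.42] lin [ -0.7  -4.6 104. ]
```

View pics/g1.png

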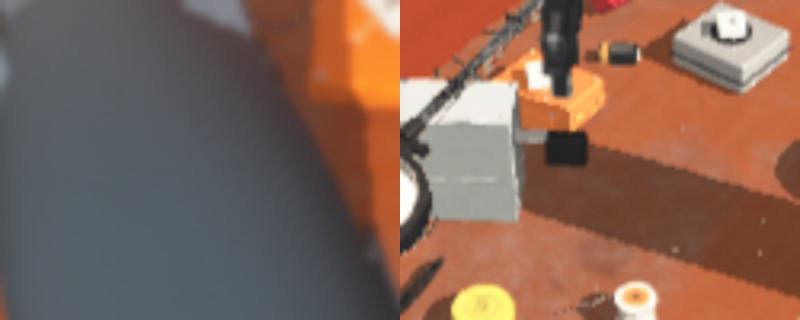

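The scene part shows the gripper just above the black handle block (crop 565,148). Going down.

```bash
python3 -m inch '[{"angular":[0,0,-0.4],"linear":[0,-2,20],"grip":0.2},{"angular":[0,0,-0.4],"linear":[0,-3,40],"grip":0.2},{"angular":[0,0,-0.4],"linear":[0,-3,55],"grip":0.2},{"angular":[0,0,-0.4],"linear":[0,-3,60],"grip":0.2},{"angular":[0,0,-0.4],"linear":[0,-3,60],"grip":0.2}]'
python3 -c "
from h import *
d([.567,.208,.066],RT(207))"
```

```text
time: 2.1
ee_pos: [0.5652, 0.21, 0.1106]
orientation: [[-0.89, -0.456, -0.001], [-0.456, 0.89, -0.0], [0.001, 0.0, -1.0]]
ft_force: [-0.1, 0.4, 0.0]
width: 0.597
grip_force: 0.0
ang [ 0.   -0.05  0.11] lin [-0.7 -2.6 44.6]
```

```bash
python3 -m inch '[{"angular":[0,0,0],"linear":[0,-2,15],"grip":0.2},{"angular":[0,0,0],"linear":[0,-2,30],"grip":0.2},{"angular":[0,0,0],"linear":[0,-2,40],"grip":0.2},{"angular":[0,0,0],"linear":[0,-2,44],"grip":0.2},{"angular":[0,0,0],"linear":[0,-2,44],"grip":-1}]' 60
python3 -m inch '[{"angular":[0,0,0],"linear":[0,0,0],"grip":-1},{"angular":[0,0,0],"linear":[0,0,0],"grip":-1},{"angular":[0,0,0],"linear":[0,0,0],"grip":-1},{"angular":[0,0,0],"linear":[0,0,0],"grip":-1},{"angular":[0,0,0],"linear":[0,0,0],"grip":-1}]'
```

```text
time: 2.6
ee_pos: [0.5669, 0.2079, 0.0668]
orientation: [[-0.891, -0.455, -0.0], [-0.455, 0.891, -0.0], [0.0, -0.0, -1.0]]
ft_force: [0.0, -1.3, -0.8]
width: 0.449
grip_force: 0.0
time: 3.1
ee_pos: [0.5674, 0.208, 0.0673]
orientation: [[-0.891, -0.455, 0.001], [-0.455, 0.891, 0.0], [-0.001, -0.0, -1.0]]
ft_force: [0.5, 0.3, 4.6]
width: 0.227
grip_force: 62.8
```

```bash
python3 -m inch '[{"angular":[0,0,0],"linear":[0,0,-6],"grip":-1},{"angular":[0,0,0],"linear":[0,0,-11],"grip":-1},{"angular":[0,0,0],"linear":[10,0,-11],"grip":-1},{"angular":[0,0,0],"linear":[20,0,-11],"grip":-1},{"angular":[0,0,0],"linear":[20,0,-11],"grip":-1}]'
python3 -m inch '[{"angular":[0,0,0],"linear":[10,0,0],"grip":-1},{"angular":[0,0,0],"linear":[20,0,0],"grip":-1},{"angular":[0,0,0],"linear":[30,0,0],"grip":-1},{"angular":[0,0,0],"linear":[40,0,0],"grip":-1},{"angular":[0,0,0],"linear":[40,0,0],"grip":-1}]'
python3 -c "
from h import *
d([.5674,.208,.0673],RT(207))"
```

```text
time: 3.6
ee_pos: [0.5471, 0.1977, 0.0774]
orientation: [[-0.891, -0.454, -0.002], [-0.454, 0.891, -0.001], [0.002, 0.0, -1.0]]
ft_force: [-1.2, 0.3, -0.9]
width: 0.223
grip_force: 62.0
time: 4.1
ee_pos: [0.512, 0.1797, 0.0777]
orientation: [[-0.891, -0.455, -0.001], [-0.455, 0.891, -0.0], [0.001, 0.0, -1.0]]
ft_force: [0.1, -0.8, -1.5]
width: 0.225
grip_force: 62.0
ang [ 0.   -0.06  0.03] lin [-62.2  -0.   10.4]
```

```bash
python3 -m inch '[{"angular":[0,0,0],"linear":[1,0,0],"grip":-1},{"angular":[0,0,0],"linear":[2,0,0],"grip":-1},{"angular":[0,0,0],"linear":[3,0,0],"grip":-1},{"angular":[0,0,0],"linear":[4,0,0],"grip":-1},{"angular":[0,0,0],"linear":[4,0,0],"grip":-1}]'
python3 -m inch '[{"angular":[0,0,0],"linear":[1,0,0],"grip":-1},{"angular":[0,0,0],"linear":[2,0,0],"grip":-1},{"angular":[0,0,0],"linear":[3,0,0],"grip":-1},{"angular":[0,0,0],"linear":[4,0,0],"grip":-1},{"angular":[0,0,0],"linear":[4,0,0],"grip":-1}]'
```

```text
time: 4.6
ee_pos: [0.5099, 0.1787, 0.0776]
orientation: [[-0.891, -0.455, -0.0], [-0.455, 0.891, -0.0], [0.0, -0.0, -1.0]]
ft_force: [0.4, 0.5, -1.6]
width: 0.221
grip_force: 62.0
time: 5.1
ee_pos: [0.508, 0.1776, 0.078]
orientation: [[-0.891, -0.455, 0.003], [-0.455, 0.891, 0.001], [-0.003, -0.0, -1.0]]
ft_force: [7.0, 3.2, -5.7]
width: 0.222
grip_force: 61.5
```

Contact with the inner wall after about 66 mm of pull, which matches the given geometry. Now plan the tilt and lift-out relative to that contact.

```bash
cat >> h.py <<'E'
def tcp(cx,cz,th):
    t=np.radians(th);r=np.array([-54-cx,7.3-cz]);return np.array([np.cos(t)*r[0]-np.sin(t)*r[1],107+np.sin(t)*r[0]+np.cos(t)*r[1]])
def rows(start,pts):
    p0=tcp(*start);t=np.radians(start[2])
    for c in pts:
        v=tcp(*c)-p0; ax=np.cos(t)*v[0]+np.sin(t)*v[1]; az=-np.sin(t)*v[0]+np.cos(t)*v[1]
        print(c,"ry",-(c[2]-start[2]),"x %.1f z %.1f"%(-ax,-az))
E
python3 - <<'E'
from h import *
rows((69.5,36.3,0),[(60,36,0),(50,36,0),(48,35,4),(48,35,8)])
rows((48,35,8),[(48,35,12),(48,35,17),(48,35,21),(48,35,25)])
rows((48,35,25),[(55,35,25),(62,35,25),(68,35,25),(73.2,35,25)])
rows((73.2,35,25),[(73.2,28,25),(73.2,20,25),(73.2,10,25),(73.2,-10,25)])
E
```

```text
(60, 36, 0) ry 0 x -9.5 z -0.3
(50, 36, 0) ry 0 x -19.5 z -0.3
(48, 35, 4) ry -4 x -23.7 z 5.7
(48, 35, 8) ry -8 x -26.3 z 12.6
(48, 35, 12) ry -4 x -2.2 z 7.0
(48, 35, 17) ry -9 x -5.6 z 15.6
(48, 35, 21) ry -13 x -8.8 z 22.2
(48, 35, 25) ry -17 x -12.6 z 28.6
(55, 35, 25) ry 0 x 7.0 z 0.0
(62, 35, 25) ry 0 x 14.0 z 0.0
(68, 35, 25) ry 0 x 20.0 z 0.0
(73.2, 35, 25) ry 0 x 25.2 z -0.0
(73.2, 28, 25) ry 0 x -0.0 z -7.0
(73.2, 20, 25) ry 0 x 0.0 z -15.0
(73.2, 10, 25) ry 0 x -0.0 z -25.0
(73.2, -10, 25) ry 0 x 0.0 z -45.0
```

```bash
python3 -m inch '[{"angular":[0,0,0],"linear":[-10,0,0],"grip":-1},{"angular":[0,0,0],"linear":[-20,0,0],"grip":-1},{"angular":[0,-4,0],"linear":[-24,0,5.7],"grip":-1},{"angular":[0,-8,0],"linear":[-26.5,0,12.6],"grip":-1},{"angular":[0,-8,0],"linear":[-26.5,0,12.6],"grip":-1}]'
python3 -m inch '[{"angular":[0,-4,0],"linear":[-2.2,0,7],"grip":-1},{"angular":[0,-9,0],"linear":[-5.6,0,15.6],"grip":-1},{"angular":[0,-13,0],"linear":[-8.8,0,22.2],"grip":-1},{"angular":[0,-17,0],"linear":[-12.6,0,28.6],"grip":-1},{"angular":[0,-17,0],"linear":[-12.6,0,28.6],"grip":-1}]'
python3 -c "
from h import *
d([.508,.1776,.078],RT(207))
v=sense()['ee_pos'];k=(v-[.508,.1776,.078])[:2]@[.891,.454];print(1000*k-127.5-.0,v[2]*1000+.0,tcp(48,35,25))"
```

```text
time: 5.6
ee_pos: [0.528, 0.1882, 0.0639]
orientation: [[-0.882, -0.455, 0.122], [-0.45, 0.891, 0.063], [-0.137, 0.0, -0.991]]
ft_force: [-0.2, 0.3, -0.7]
width: 0.226
grip_force: 62.0
time: 6.1
ee_pos: [0.5429, 0.1957, 0.0369]
orientation: [[-0.809, -0.454, 0.373], [-0.412, 0.891, 0.191], [-0.419, 0.001, -0.908]]
ft_force: [-0.6, 0.2, -0.7]
width: 0.223
grip_force: 62.0
ang [4.000e-02 2.477e+01 2.000e-02] lin [ 18.5  -0.3 -53.8]
-88.20481010626582 36.89857763495917 [-80.73686843  38.7882116 ]
```

```bash
python3 -m inch '[{"angular":[0,0,0],"linear":[6,0,-1],"grip":-1},{"angular":[0,0,0],"linear":[12,0,-1],"grip":-1},{"angular":[0,0,0],"linear":[17,0,-1],"grip":-1},{"angular":[0,0,0],"linear":[20,0,-1],"grip":-1},{"angular":[0,0,0],"linear":[20,0,-1],"grip":-1}]'
python3 -c "
from h import *
v=sense()['ee_pos'];k=(v-[.508,.1776,.078])[:2]@[.891,.454];print(1000*k-123.5,v[2]*1000,tcp(73.2,35,25))"
```

```text
time: 6.6
ee_pos: [0.5278, 0.1878, 0.0308]
orientation: [[-0.808, -0.455, 0.376], [-0.412, 0.891, 0.192], [-0.422, -0.0, -0.907]]
ft_force: [0.3, 0.4, -1.1]
width: 0.223
grip_force: 62.0
-101.24606379975444 30.825239018219023 [-103.57582466   28.13823141]
```

```bash
python3 -m inch '[{"angular":[0,0,0],"linear":[2,0,0],"grip":-1},{"angular":[0,0,0],"linear":[3.4,0,0],"grip":-1},{"angular":[0,0,0],"linear":[3.4,0,-4],"grip":-1},{"angular":[0,0,0],"linear":[3.4,0,-8],"grip":-1},{"angular":[0,0,0],"linear":[3.4,0,-8],"grip":-1}]'
python3 -c "
from h import *
v=sense()['ee_pos'];k=(v-[.508,.1776,.078])[:2]@[.891,.454];print(1000*k-123.5,v[2]*1000,tcp(73.2,28,25))"
```

```text
time: 7.1
ee_pos: [0.5226, 0.185, 0.0376]
orientation: [[-0.807, -0.455, 0.377], [-0.412, 0.891, 0.192], [-0.423, -0.0, -0.906]]
ft_force: [-0.1, -0.5, -1.0]
width: 0.218
grip_force: 62.0
-107.11604121819013 37.55642308900056 [-106.53415249   34.48238591]
```

```bash
python3 -m inch '[{"angular":[0,0,0],"linear":[0,0,-5],"grip":-1},{"angular":[0,0,0],"linear":[0,0,-11],"grip":-1},{"angular":[0,0,0],"linear":[0,0,-17],"grip":-1},{"angular":[0,0,0],"linear":[0,0,-22],"grip":-1},{"angular":[0,0,0],"linear":[0,0,-22],"grip":-1}]'
python3 -m inch '[{"angular":[0,0,0],"linear":[0,0,-7],"grip":-1},{"angular":[0,0,0],"linear":[0,0,-14],"grip":-1},{"angular":[0,0,0],"linear":[0,0,-21],"grip":-1},{"angular":[0,0,0],"linear":[0,0,-26],"grip":-1},{"angular":[0,0,0],"linear":[0,0,-26],"grip":-1}]'
python3 - <<'E'
from h import *
b=get_image("scene")[180:300,190:340]
cv2.imwrite("pics/g2.png",cv2.resize(b,(600,480),interpolation=2)[:,:,::-1])
v=sense()['ee_pos'];k=(v-[.508,.1776,.078])[:2]@[.891,.454];print(1000*k-123.5,v[2]*1000,tcp(73.2,-20,25))
E
```

```text
time: 7.6
ee_pos: [0.5143, 0.1808, 0.0577]
orientation: [[-0.807, -0.455, 0.378], [-0.412, 0.891, 0.192], [-0.424, -0.0, -0.906]]
ft_force: [-0.5, 0.7, -0.9]
width: 0.228
grip_force: 62.0
time: 8.1
ee_pos: [0.5045, 0.1758, 0.0813]
orientation: [[-0.807, -0.455, 0.378], [-0.412, 0.891, 0.192], [-0.424, -0.0, -0.906]]
ft_force: [0.1, -0.3, -0.5]
width: 0.223
grip_force: 62.0
-127.42657626943293 80.85710682224845 [-126.81982906   77.98515969]
```

View pics/g2.png

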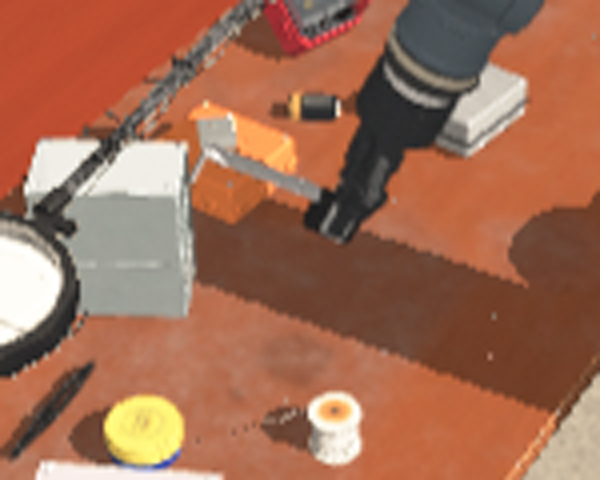

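The key is out: the blade hangs at crop (195,170), in front of the wall, and the gripper holds the handle at (335,215). Next I pull away, level the key and lay it down.

```bash
python3 -c "
from h import *
d([.445,.1455,.10],RT(207,25));d([.40,.122,.05],RT(207,0))"
```

```text
ang [0.01 0.05 0.05] lin [ 52.4   0.1 -45.6]
ang [-0.   25.05  0.05] lin [119.6  -0.4 -21.8]
```

```bash
python3 -m inch '[{"angular":[0,0,0],"linear":[20,0,-18],"grip":-1},{"angular":[0,0,0],"linear":[40,0,-36],"grip":-1},{"angular":[0,4,0],"linear":[60,0,-42],"grip":-1},{"angular":[0,11,0],"linear":[80,0,-36],"grip":-1},{"angular":[0,18,0],"linear":[100,0,-29],"grip":-1}]'
python3 -c "
from h import *
d([.40,.122,.05],RT(207,0));d([.40,.122,.0085],RT(207,0))"
```

```text
time: 8.65
ee_pos: [0.4123, 0.1285, 0.0651]
orientation: [[-0.884, -0.454, 0.107], [-0.451, 0.891, 0.054], [-0.12, -0.001, -0.993]]
ft_force: [0.5, -0.2, -0.6]
width: 0.221
grip_force: 62.0
ang [-0.04  6.88  0.03] lin [15.6 -0.2 13.3]
ang [-0.04  6.88  0.03] lin [20.6 -0.2 54.5]
```

```bash
python3 -m inch '[{"angular":[0,3,0],"linear":[8,0,7],"grip":-1},{"angular":[0,6.9,0],"linear":[16,0,20],"grip":-1},{"angular":[0,6.9,0],"linear":[18,0,33],"grip":-1},{"angular":[0,6.9,0],"linear":[20,0,46],"grip":-1},{"angular":[0,6.9,0],"linear":[20,0,46],"grip":-1}]'
python3 -c "
from h import *
d([.40,.122,.0085],RT(207,0))"
```

```text
time: 9.15
ee_pos: [0.3989, 0.1222, 0.0147]
orientation: [[-0.891, -0.455, -0.001], [-0.455, 0.891, -0.0], [0.001, 0.0, -1.0]]
ft_force: [-0.4, -0.6, -0.9]
width: 0.224
grip_force: 62.0
ang [ 0.03 -0.08  0.05] lin [-0.9 -0.7  6.2]
```

```bash
python3 -m inch '[{"angular":[0,0,0],"linear":[0,0,3],"grip":-1},{"angular":[0,0,0],"linear":[0,0,5],"grip":-1},{"angular":[0,0,0],"linear":[0,0,6.5],"grip":-1},{"angular":[0,0,0],"linear":[0,0,7.5],"grip":-1},{"angular":[0,0,0],"linear":[0,0,7.5],"grip":-1}]'
```

```text
time: 9.65
ee_pos: [0.4001, 0.1225, 0.0089]
orientation: [[-0.891, -0.455, 0.002], [-0.455, 0.891, 0.001], [-0.002, -0.0, -1.0]]
ft_force: [0.1, -0.3, -1.1]
width: 0.225
grip_force: 62.0
```

```bash
python3 -m inch '[{"angular":[0,0,0],"linear":[0,0,1],"grip":-1},{"angular":[0,0,0],"linear":[0,0,1.5],"grip":-1},{"angular":[0,0,0],"linear":[0,0,1.5],"grip":0.2},{"angular":[0,0,0],"linear":[0,0,1.5],"grip":0.2},{"angular":[0,0,0],"linear":[0,0,1.5],"grip":0.2}]'
python3 -m inch '[{"angular":[0,0,0],"linear":[0,0,0],"grip":0.2},{"angular":[0,0,0],"linear":[0,0,0],"grip":0.2},{"angular":[0,0,0],"linear":[0,0,0],"grip":0.2},{"angular":[0,0,0],"linear":[0,0,-25],"grip":0.2},{"angular":[0,0,0],"linear":[0,0,-50],"grip":0.2}]'
python3 -m inch '[{"angular":[0,0,0],"linear":[0,0,-30],"grip":0.2},{"angular":[0,0,0],"linear":[20,-40,-50],"grip":0.2},{"angular":[0,0,0],"linear":[40,-80,-70],"grip":0.2},{"angular":[0,0,0],"linear":[50,-120,-90],"grip":0.2},{"angular":[0,0,0],"linear":[60,-160,-90],"grip":0.2}]'
python3 - <<'E'
from h import *
im=get_image("top");cv2.imwrite("pics/t4f.png",im[:,:,::-1])
cv2.imwrite("pics/t4.png",cv2.resize(im[165:275,220:360],(763,600),interpolation=2)[:,:,::-1])
E
```

```text
time: 10.15
ee_pos: [0.4001, 0.1225, 0.0073]
orientation: [[-0.891, -0.455, 0.002], [-0.455, 0.891, 0.001], [-0.002, -0.0, -1.0]]
ft_force: [-0.0, -0.5, -0.1]
width: 0.596
grip_force: 0.0
time: 10.65
ee_pos: [0.3991, 0.1223, 0.0573]
orientation: [[-0.891, -0.455, -0.001], [-0.455, 0.891, 0.0], [0.0, 0.0, -1.0]]
ft_force: [0.7, 0.4, -0.4]
width: 0.6
grip_force: 0.0
time: 11.15
ee_pos: [0.4204, -0.049, 0.1497]
orientation: [[-0.89, -0.455, 0.006], [-0.455, 0.89, 0.0], [-0.006, -0.003, -1.0]]
ft_force: [1.4, 0.2, -1.2]
width: 0.603
grip_force: 0.0
```

View pics/t4.png

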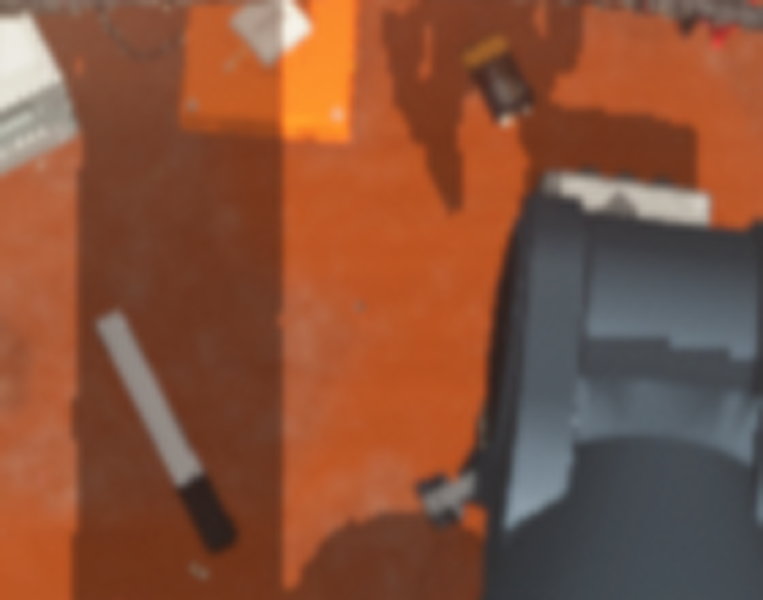

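The key stands on the bench: blade end at crop (110,318), handle to (220,545). Measure the bar line and the selector.

Run:
```python
from h import *
T=cv2.imread("pics/t4f.png").astype(int);T0=cv2.imread("pics/top0.png").astype(int)
R=slice(218,260),slice(232,265)
sub=T[R];sat=sub.max(2)-sub.min(2)
m=np.argwhere((sat<40)&(sub.max(2)>75))[:,::-1]+[232,218]
m=m[(m[:,1]<254)]
P=np.array([onz("top",*q,.038)[:2] for q in m]);c=P.mean(0);w=np.linalg.eigh(np.cov(P.T))[1][:,1];w*=np.sign(w[0])
s=(P-c)@w;print("bar",len(m),c,np.degrees(np.arctan2(w[1],w[0])),"blade end",c+w*s.max(),"len",np.ptp(s))
print("kin blade end",np.array([.4001,.1225])+.129*np.array([.891,.454]))
# selector head
sub=T0[200:230,320:350];sat=sub.max(2)-sub.min(2)
for th in(170,190,210):
    k=((sub.min(2)>th)).astype(np.uint8);n,l,st,ce=cv2.connectedComponentsWithStats(k);i=l[14,13] or 1+np.argmax(st[1:,4])
    p=(np.argwhere(l==i)[:,::-1]+[320,200]).astype(np.float32);r=cv2.minAreaRect(cv2.convexHull(p))
    print(th,st[i],r[0],r[1],r[2],"centre",onz("top",*r[0],.065).round(4),onz("top",*p.mean(0),.065).round(4))
# box edges
sub=T0[185:245,308:360];k=((sub.max(2)-sub.min(2)<32)&(sub.max(2)>110)).astype(np.uint8)
k=cv2.morphologyEx(k,cv2.MORPH_OPEN,np.ones((3,3)));n,l,st,ce=cv2.connectedComponentsWithStats(k);i=1+np.argmax(st[1:,4])
hull=cv2.convexHull((np.argwhere(l==i)[:,::-1]+[308,185]).astype(np.int32));a=cv2.approxPolyDP(hull,4,True)[:,0]
q=np.array([onz("top",*x,.045) for x in a]);print(a.tolist(),q.round(3).tolist())
S=cv2.imread("pics/scene0.png")
z=np.hstack([cv2.resize(T0[198:232,316:352].astype(np.uint8),None,fx=14,fy=14,interpolation=2)])
cv2.imwrite("pics/sel.png",z)
```

```text
bar 178 [0.46677416 0.1589598 ] 28.008138061111556 blade end [0.51534886 0.18479627] len 0.1072421168150653
kin blade end [0.515039 0.181066]
170 [  7   7  15  14 124] (333.5000305175781, 213.50001525878906) (11.088336944580078, 11.088336944580078) 51.34019470214844 centre [ 0.5434 -0.1126  0.065 ] [ 0.5436 -0.1128  0.065 ]
190 [  7   7  14  14 114] (333.58001708984375, 213.44000244140625) (10.600000381469727, 10.800000190734863) 53.13010025024414 centre [ 0.5436 -0.1128  0.065 ] [ 0.5434 -0.1128  0.065 ]
210 [ 8  8 13 12 89] (333.55999755859375, 213.58001708984375) (10.0, 9.800000190734863) 53.13010025024414 centre [ 0.5432 -0.1128  0.065 ] [ 0.5432 -0.113   0.065 ]
[[348, 201], [345, 233], [316, 229], [320, 197]] [[0.588, -0.163, 0.045], [0.485, -0.151, 0.045], [0.497, -0.059, 0.045], [0.6, -0.073, 0.045]]
```

View pics/sel.png

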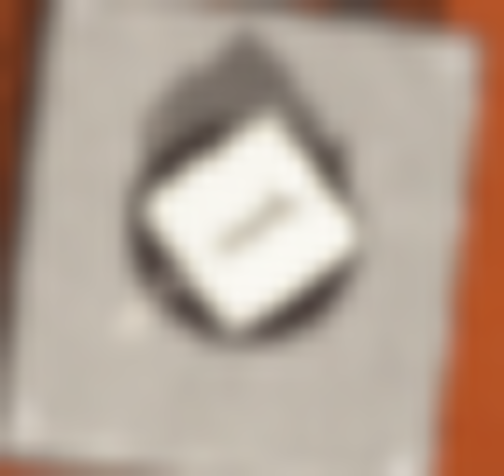

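The head is a diamond with its centre at crop (254,222) and slot line (220,248) to (292,198). That gives the selector at (0.543,-0.113), slot x at about 36-37°, and it agrees with the box centre to 1.5 mm. Now the regrasp.

```bash
python3 -c "
from h import *
d([.4999,.1738,.12],RT(207.3,0))"
```

```text
ang [-0.29  0.26 -0.38] lin [-172.5  167.5   28.7]
```

```bash
python3 -m inch '[{"angular":[-0.3,0.3,-0.4],"linear":[-34,33,0],"grip":0.2},{"angular":[-0.3,0.3,-0.4],"linear":[-68,66,0],"grip":0.2},{"angular":[-0.3,0.3,-0.4],"linear":[-102,99,10],"grip":0.2},{"angular":[-0.3,0.3,-0.4],"linear":[-136,132,20],"grip":0.2},{"angular":[-0.3,0.3,-0.4],"linear":[-165,160,28],"grip":0.2}]'
python3 -m inch '[{"angular":[0,0,0],"linear":[-7,7,0],"grip":0.2},{"angular":[0,0,0],"linear":[-7,7,0],"grip":0.2},{"angular":[0,0,0],"linear":[-7,7,0],"grip":0.2}]'
python3 -c "
from h import *
d([.4999,.1738,.018],RT(207.3,0))"
```

```text
time: 11.7
ee_pos: [0.4937, 0.1725, 0.1188]
orientation: [[-0.887, -0.461, -0.005], [-0.461, 0.887, 0.003], [0.003, 0.005, -1.0]]
ft_force: [0.8, -0.8, 1.1]
width: 0.601
grip_force: 0.0
time: 12.0
ee_pos: [0.4958, 0.179, 0.1193]
orientation: [[-0.887, -0.461, -0.006], [-0.461, 0.887, 0.002], [0.005, 0.005, -1.0]]
ft_force: [-0.0, 0.3, 1.2]
width: 0.602
grip_force: 0.0
ang [ 0.28 -0.26  0.16] lin [ -1.7  -7.  101.3]
```

```bash
python3 -m inch '[{"angular":[0.3,-0.3,0],"linear":[-2,-6.5,20],"grip":0.2},{"angular":[0.3,-0.3,0],"linear":[-2,-6.5,45],"grip":0.2},{"angular":[0.3,-0.3,0],"linear":[-2,-6.5,60],"grip":0.2},{"angular":[0.3,-0.3,0],"linear":[-2,-6.5,60],"grip":0.2},{"angular":[0.3,-0.3,0],"linear":[-2,-6.5,60],"grip":0.2}]'
python3 -c "
from h import *
d([.4999,.1738,.018],RT(207.3,0))"
```

```text
time: 12.5
ee_pos: [0.5007, 0.1739, 0.0601]
orientation: [[-0.888, -0.46, 0.002], [-0.46, 0.888, 0.001], [-0.002, -0.0, -1.0]]
ft_force: [0.2, -0.3, 0.6]
width: 0.602
grip_force: 0.0
ang [-0.01  0.1   0.06] lin [ 0.9  0.4 42.1]
```

```bash
python3 -m inch '[{"angular":[0,0,0],"linear":[1,0.4,15],"grip":0.2},{"angular":[0,0,0],"linear":[1,0.4,30],"grip":0.2},{"angular":[0,0,0],"linear":[1,0.4,38],"grip":0.2},{"angular":[0,0,0],"linear":[1,0.4,42],"grip":0.2},{"angular":[0,0,0],"linear":[1,0.4,42],"grip":0.2}]'
python3 -m inch '[{"angular":[0,0,0],"linear":[0,0,0],"grip":-1},{"angular":[0,0,0],"linear":[0,0,0],"grip":-1},{"angular":[0,0,0],"linear":[0,0,0],"grip":-1},{"angular":[0,0,0],"linear":[0,0,0],"grip":-1},{"angular":[0,0,0],"linear":[0,0,0],"grip":-1}]' 80
python3 -m inch '[{"angular":[0,0,0],"linear":[0,0,-20],"grip":-1},{"angular":[0,0,0],"linear":[0,0,-50],"grip":-1},{"angular":[0,0,0],"linear":[0,0,-90],"grip":-1},{"angular":[0,0,0],"linear":[0,0,-115],"grip":-1},{"angular":[0,0,0],"linear":[0,0,-115],"grip":-1}]'
python3 - <<'E'
from h import *
k=np.radians(36.5);p=np.array([.5432,-.1135])-.015*np.array([np.cos(k),np.sin(k)])
d([*p,.11],RT(216.5)); print(p)
E
```

```text
time: 13.0
ee_pos: [0.4999, 0.1748, 0.0177]
orientation: [[-0.888, -0.461, 0.002], [-0.461, 0.888, 0.001], [-0.002, -0.0, -1.0]]
ft_force: [0.2, 1.0, -0.4]
width: 0.599
grip_force: 0.0
time: 13.5
ee_pos: [0.5002, 0.1751, 0.0181]
orientation: [[-0.887, -0.461, 0.003], [-0.461, 0.887, 0.001], [-0.003, -0.0, -1.0]]
ft_force: [-0.5, 0.7, 6.4]
width: 0.157
grip_force: 78.0
time: 14.0
ee_pos: [0.5015, 0.1755, 0.1359]
orientation: [[-0.887, -0.461, 0.007], [-0.461, 0.887, 0.003], [-0.008, -0.001, -1.0]]
ft_force: [0.4, 0.2, -0.6]
width: 0.159
grip_force: 78.3
ang [-0.09  0.43 -9.05] lin [ 111.2 -278.    25.3]
[ 0.53114215 -0.12242234]
```

```bash
python3 -m inch '[{"angular":[0,0.4,-4],"linear":[18,-46,0],"grip":-1},{"angular":[0,0.4,-8],"linear":[36,-92,0],"grip":-1},{"angular":[0,0.4,-9],"linear":[54,-138,0],"grip":-1},{"angular":[0,0.4,-9],"linear":[72,-184,0],"grip":-1},{"angular":[0,0.4,-9],"linear":[90,-230,0],"grip":-1}]'
python3 -m inch '[{"angular":[0,0,0],"linear":[10,-24,5],"grip":-1},{"angular":[0,0,0],"linear":[21,-48,10],"grip":-1},{"angular":[0,0,0],"linear":[21,-48,20],"grip":-1},{"angular":[0,0,0],"linear":[21,-48,20],"grip":-1},{"angular":[0,0,0],"linear":[21,-48,20],"grip":-1}]'
python3 - <<'E'
from h import *
k=np.radians(36.5);p=np.array([.5432,-.1135])-.0142*np.array([np.cos(k),np.sin(k)])
d([*p,.11],RT(216.5)); print(sense()["ee_pos"],sense()["ft_force"])
im=get_image("scene");cv2.imwrite("pics/s5f.png",im[:,:,::-1])
cv2.imwrite("pics/s5.png",cv2.resize(im[160:250,255:375],(800,600),interpolation=2)[:,:,::-1])
E
```

```text
time: 14.5
ee_pos: [0.5252, -0.0726, 0.1313]
orientation: [[-0.804, -0.594, -0.005], [-0.594, 0.804, -0.003], [0.006, 0.001, -1.0]]
ft_force: [1.4, 0.3, -0.1]
width: 0.164
grip_force: 78.4
time: 15.0
ee_pos: [0.5365, -0.1211, 0.1116]
orientation: [[-0.804, -0.594, -0.006], [-0.594, 0.804, -0.002], [0.006, 0.002, -1.0]]
ft_force: [-0.8, -0.0, -0.8]
width: 0.16
grip_force: 78.4
ang [ 0.1  -0.36 -0.02] lin [4.3 2.1 1.6]
[ 0.53650326 -0.12108445  0.11161474] [-0.77591919 -0.04833571 -0.75629271]
```

View pics/s5.png

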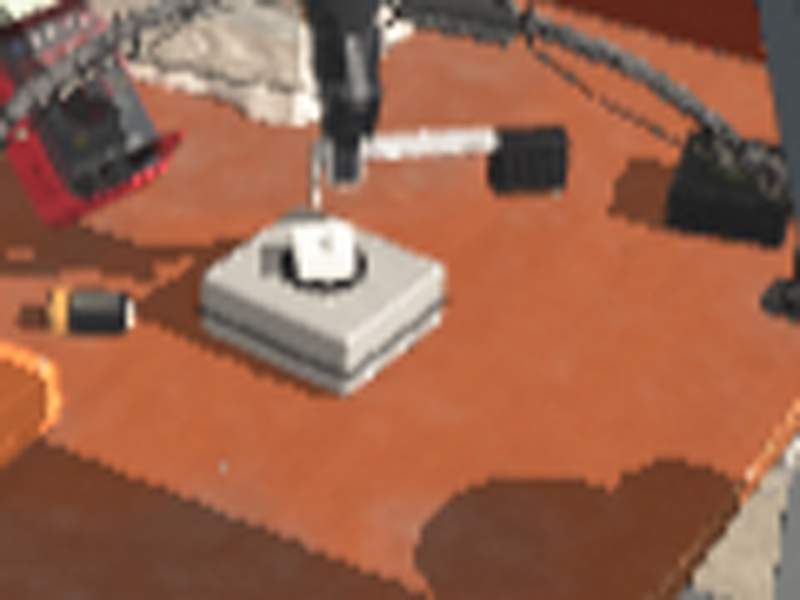

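The blade hangs just over the white head: tip at crop (317,205), slot mouth at about (325,240). The handle sticks out to the right and clear of everything.

Run:
```python
from h import *
f=lambda u,v:(255+u/6.667-.5,160+v/6.667-.5)
t=np.array([.5479,-.1127,.0936])
print("tip obs",f(317,207),"pred",proj("scene",t));print("slot obs",f(325,240),"pred",proj("scene",[.5432,-.1135,.065]))
print(onz("scene",*f(317,207),.0936),onz("scene",*f(325,240),.065))
S=cv2.imread("pics/s5f.png").astype(int)[188:206,296:312];print(S.min(2))
```

```text
tip obs (302.04762261886907, 190.54844757762112) pred (np.float64(302.26361448325923), np.float64(189.16377574974916))
slot obs (303.2475626218689, 195.4982000899955) pred (np.float64(303.253877541417), np.float64(195.45327819075513))
[ 0.54392198 -0.10380713  0.0936    ] [ 0.54307034 -0.11321426  0.065     ]
[[ 79  80  77  75  75  89 164  89  90 101 124 110 106  84  79  75]
 [ 76  77  76  75  76  90 208  97  79  81  82  84  85  82  78  73]
 [ 70  73  76  84  94  87 183  90  77  78  80  80  77  77  77  75]
 [ 70  72  90 101 113  96 127  84  71  78  79  79  77  78  79  76]
 [ 75  91 110 111 112 110 113  97 135 117  81  81  79  79  78  75]
 [131 148 157 172 172 186 188 185 219 217 197 152  96  77  75  72]
 [183 185 193 235 237 243 247 239 233 248 249 221 152 119  97  73]
 [187 184 172 240 247 247 244 223 218 248 249 241 193 170 152 139]
 [161 160 149 220 246 247 234 181 200 247 249 248 174 182 183 190]
 [111  95  80 197 245 247 250 215 207 247 248 248 133 159 183 183]
 [114  52  32 181 242 244 245 240 237 245 246 246 124  96 183 187]
 [114  42  30 138 236 239 241 241 239 240 240 240 119  52 183 188]
 [122  59  32 108 234 239 239 239 240 240 239 228 113  70 183 189]
 [160  86  37  88 204 211 203 212 220 208 203 163  89 116 186 191]
 [189 144 127  56  77  81  48  81 121  57  44  63 125 164 186 188]
 [188 187 188 134 126 103 104  82  92 105 129 139 185 186 184 186]
 [185 185 187 188 187 169 168 150 172 169 190 191 189 185 186 187]
 [182 187 188 188 187 189 190 189 208 192 190 191 190 188 186 187]]
```

```bash
python3 -m inch '[{"angular":[0.1,-0.4,0],"linear":[4.3,2.1,5],"grip":-1},{"angular":[0.1,-0.4,0],"linear":[4.3,2.1,12],"grip":-1},{"angular":[0.1,-0.4,0],"linear":[4.3,2.1,20],"grip":-1},{"angular":[0.1,-0.4,0],"linear":[4.3,2.1,22],"grip":-1},{"angular":[0.1,-0.4,0],"linear":[4.3,2.1,22],"grip":-1}]'
python3 - <<'E'
from h import *
k=np.radians(36.5);p=np.array([.5432,-.1134])-.0142*np.array([np.cos(k),np.sin(k)])
d([*p,.075],RT(216.5))
E
```

```text
time: 15.55
ee_pos: [0.5322, -0.1227, 0.0898]
orientation: [[-0.804, -0.594, 0.001], [-0.594, 0.804, -0.0], [-0.001, -0.001, -1.0]]
ft_force: [0.5, -0.1, -0.7]
width: 0.167
grip_force: 78.4
ang [-0.05  0.06 -0.05] lin [-0.2  0.9 14.8]
```

```bash
python3 -m inch '[{"angular":[0,0,0],"linear":[0,0.7,3],"grip":-1},{"angular":[0,0,0],"linear":[0,0.7,6],"grip":-1},{"angular":[0,0,0],"linear":[0,0.7,8],"grip":-1},{"angular":[0,0,0],"linear":[0,0.7,10],"grip":-1},{"angular":[0,0,0],"linear":[0,0.7,10],"grip":-1}]'
```

```text
time: 16.05
ee_pos: [0.5323, -0.1228, 0.082]
orientation: [[-0.805, -0.594, 0.004], [-0.594, 0.805, -0.001], [-0.002, -0.003, -1.0]]
ft_force: [-5.3, -1.1, 17.8]
width: 0.161
grip_force: 80.3
```

```bash
python3 -m inch '[{"angular":[0,0,0],"linear":[0,0,-2],"grip":-1},{"angular":[0,0,0],"linear":[1,0,-2],"grip":-1},{"angular":[0,0,0],"linear":[2,0,-1],"grip":-1},{"angular":[0,0,0],"linear":[2,0,0],"grip":-1},{"angular":[0,0,0],"linear":[2,0,0],"grip":-1}]'
python3 -m inch '[{"angular":[0,0,0],"linear":[0,0,1],"grip":-1},{"angular":[0,0,0],"linear":[0,0,2],"grip":-1},{"angular":[0,0,0],"linear":[0,0,2],"grip":-1}]'
```

```text
time: 16.55
ee_pos: [0.5303, -0.1236, 0.0801]
orientation: [[-0.804, -0.594, 0.002], [-0.594, 0.804, -0.0], [-0.001, -0.001, -1.0]]
ft_force: [0.4, 0.1, -1.5]
width: 0.16
grip_force: 79.1
time: 16.85
ee_pos: [0.5302, -0.1235, 0.0779]
orientation: [[-0.804, -0.594, 0.001], [-0.594, 0.804, -0.0], [-0.001, -0.001, -1.0]]
ft_force: [-0.2, 0.3, -0.5]
width: 0.163
grip_force: 79.1
```

The blade dropped into the slot. Going deeper.

```bash
python3 -m inch '[{"angular":[0,0,0],"linear":[0,0,1.5],"grip":-1},{"angular":[0,0,0],"linear":[0,0,3],"grip":-1},{"angular":[0,0,0],"linear":[0,0,4],"grip":-1},{"angular":[0,0,0],"linear":[0,0,4],"grip":-1},{"angular":[0,0,0],"linear":[0,0,4],"grip":-1}]'
python3 -c "
from h import *
s=sense();print(s['ee_pos'],s['torque'])"
```

```text
time: 17.35
ee_pos: [0.5305, -0.1235, 0.0743]
orientation: [[-0.804, -0.594, 0.002], [-0.594, 0.804, -0.0], [-0.002, -0.001, -1.0]]
ft_force: [-1.2, -0.1, 0.2]
width: 0.167
grip_force: 79.1
[ 0.53046689 -0.12350285  0.074336  ] [-0.06113019 -0.0054627  -0.0209636 ]
```

```bash
python3 -m inch '[{"angular":[0,0,8],"linear":[-0.1,2,0],"grip":-1},{"angular":[0,0,16],"linear":[-0.6,3.9,0],"grip":-1},{"angular":[0,0,24],"linear":[-1.2,5.8,0],"grip":-1},{"angular":[0,0,32],"linear":[-2.2,7.5,0],"grip":-1},{"angular":[0,0,32],"linear":[-2.2,7.5,0],"grip":-1}]'
python3 -c "
from h import *
s=sense();print(s['ee_pos']-.0142*s['orientation'][:,0],s['torque'],s['orientation'][:,0:2].T@s['ft_force'])"
```

```text
time: 17.85
ee_pos: [0.5276, -0.1158, 0.0744]
orientation: [[-0.997, -0.076, 0.002], [-0.076, 0.997, 0.0], [-0.002, -0.0, -1.0]]
ft_force: [-0.5, 1.3, -0.9]
width: 0.163
grip_force: 79.2
[ 0.54175616 -0.1147469   0.07443854] [0.21194039 0.11256885 0.05142804] [0.38112462 1.36676254]
```

```bash
python3 -m inch '[{"angular":[0,0,8],"linear":[-0.1,2,0],"grip":-1},{"angular":[0,0,16],"linear":[-0.6,3.9,0],"grip":-1},{"angular":[0,0,24],"linear":[-1.2,5.8,0],"grip":-1},{"angular":[0,0,32],"linear":[-2.2,7.5,0],"grip":-1},{"angular":[0,0,32],"linear":[-2.2,7.5,0],"grip":-1}]'
python3 -c "
from h import *
s=sense();print(s['ee_pos']-.0142*s['orientation'][:,0],s['torque'],s['orientation'][:,0:2].T@s['ft_force'])"
```

```text
time: 18.35
ee_pos: [0.5293, -0.1078, 0.0744]
orientation: [[-0.887, 0.461, 0.002], [0.461, 0.887, 0.001], [-0.001, 0.002, -1.0]]
ft_force: [-0.3, 2.3, 0.2]
width: 0.158
grip_force: 79.2
[ 0.54186905 -0.1143282   0.07443086] [0.75313703 0.24110022 0.11983012] [1.29091675 1.88084351]
```

Yaw is now -27.5°. The expected stop is near -52°, or up to -59° with the play.

```bash
python3 -m inch '[{"angular":[0,0,8],"linear":[-0.1,2,0],"grip":-1},{"angular":[0,0,16],"linear":[-0.6,3.9,0],"grip":-1},{"angular":[0,0,24],"linear":[-1.2,5.8,0],"grip":-1},{"angular":[0,0,26],"linear":[-1.4,6.2,0],"grip":-1},{"angular":[0,0,26],"linear":[-1.4,6.2,0],"grip":-1}]'
python3 -c "
from h import *
s=sense();print(s['ee_pos']-.0142*s['orientation'][:,0],s['torque'],s['orientation'][:,0:2].T@s['ft_force'])"
```

```text
time: 18.85
ee_pos: [0.5335, -0.1028, 0.0744]
orientation: [[-0.599, 0.801, 0.002], [0.801, 0.599, 0.002], [-0.0, 0.003, -1.0]]
ft_force: [-1.4, 5.9, 0.0]
width: 0.165
grip_force: 79.2
[ 0.54201492 -0.11413231  0.07442603] [1.3153091  0.16626512 0.09336508] [5.5432856  2.43734519]
```

```bash
python3 -m inch '[{"angular":[0,0,1.5],"linear":[0,0.4,0],"grip":-1},{"angular":[0,0,3],"linear":[0,0.7,0],"grip":-1},{"angular":[0,0,4],"linear":[0,1,0],"grip":-1},{"angular":[0,0,4],"linear":[0,1,0],"grip":-1},{"angular":[0,0,4],"linear":[0,1,0],"grip":-1}]'
python3 -c "
from h import *
s=sense();print(s['ee_pos']-.0142*s['orientation'][:,0],s['torque'],s['orientation'][:,0:2].T@s['ft_force'])"
```

```text
time: 19.35
ee_pos: [0.5343, -0.1022, 0.0744]
orientation: [[-0.543, 0.84, 0.002], [0.84, 0.543, 0.002], [0.0, 0.003, -1.0]]
ft_force: [-0.2, 6.3, 0.8]
width: 0.167
grip_force: 79.3
[ 0.54202233 -0.1141275   0.07441468] [1.3732674  0.07209584 0.13023797] [5.37466482 3.20942173]
```

```bash
python3 -m inch '[{"angular":[0,0,1.5],"linear":[0.4,0.4,0],"grip":-1},{"angular":[0,0,3],"linear":[0.8,0.7,0],"grip":-1},{"angular":[0,0,4],"linear":[0.8,1,0],"grip":-1},{"angular":[0,0,4],"linear":[0.8,1,0],"grip":-1},{"angular":[0,0,4],"linear":[0.8,1,0],"grip":-1}]'
python3 -c "
from h import *
s=sense();print(s['ee_pos']-.0142*s['orientation'][:,0],s['torque'],s['orientation'][:,0:2].T@s['ft_force'])"
```

```text
time: 19.85
ee_pos: [0.5351, -0.1015, 0.0744]
orientation: [[-0.48, 0.877, 0.003], [0.877, 0.48, 0.001], [-0.001, 0.003, -1.0]]
ft_force: [1.1, 5.3, 0.6]
width: 0.162
grip_force: 79.1
[ 0.54187777 -0.11394098  0.07442652] [ 1.09046153 -0.30019455  0.13532507] [4.103077   3.55365207]
```

```bash
python3 -m inch '[{"angular":[0,0,1.5],"linear":[0.4,0.4,0],"grip":-1},{"angular":[0,0,3],"linear":[0.5,0.7,0],"grip":-1},{"angular":[0,0,4],"linear":[0.5,1,0],"grip":-1},{"angular":[0,0,4],"linear":[0.5,1,0],"grip":-1},{"angular":[0,0,4],"linear":[0.5,1,0],"grip":-1}]'
python3 - <<'E'
from h import *
s=sense();print(s['ee_pos']-.0142*s['orientation'][:,0],s['torque'],s['orientation'][:,0:2].T@s['ft_force'])
S=get_image("scene");cv2.imwrite("pics/s6f.png",S[:,:,::-1])
print(S.astype(int)[180:210,290:330].min(2))
E
```

```text
time: 20.35
ee_pos: [0.5359, -0.1009, 0.0744]
orientation: [[-0.415, 0.91, 0.003], [0.91, 0.415, -0.0], [-0.001, 0.003, -1.0]]
ft_force: [3.0, 4.8, -1.9]
width: 0.163
grip_force: 79.0
[ 0.54177933 -0.11379326  0.07446595] [ 0.93038134 -0.55474797  0.23453068] [3.13489379 4.74151741]
[[ 50  48  50 ...  74  72  76]
 [ 59  55  55 ...  84  78  78]
 [ 63  57  56 ...  94  88  88]
 ...
 [114 113 113 ...  62  64  65]
 [ 96  94 104 ...  61  63  64]
 [ 84  73  79 ...  60  62  64]]
```

The torque is rising at the stop. Ease back 5° within the play, then lift straight out.

```bash
python3 -m inch '[{"angular":[0,0,-2.5],"linear":[0,-0.6,0],"grip":-1},{"angular":[0,0,-5],"linear":[0,-1.2,0],"grip":-1},{"angular":[0,0,-5],"linear":[0,-1.2,-5],"grip":-1},{"angular":[0,0,-5],"linear":[0,-1.2,-12],"grip":-1},{"angular":[0,0,-5],"linear":[0,-1.2,-25],"grip":-1}]'
python3 -m inch '[{"angular":[0,0,0],"linear":[0,0,-30],"grip":-1},{"angular":[0,0,0],"linear":[20,0,-40],"grip":-1},{"angular":[0,0,0],"linear":[50,0,-40],"grip":-1},{"angular":[0,0,0],"linear":[90,0,-40],"grip":-1},{"angular":[0,0,0],"linear":[130,0,-40],"grip":-1}]'
python3 - <<'E'
from h import *
print(sense()["ee_pos"],sense()["ft_force"])
def slot(T):
    b=T.astype(int)[200:230,320:350].min(2);k=(b>170).astype(np.uint8)
    n,l,st,ce=cv2.connectedComponentsWithStats(k);i=1+np.argmax(st[1:,4]);h=cv2.convexHull(np.argwhere(l==i)[:,::-1].astype(np.int32))
    m=np.zeros_like(k);cv2.fillConvexPoly(m,h,1);m=cv2.erode(m,np.ones((5,5)));m=cv2.erode(m,np.ones((3,3))) if 0 else m
    w=(m*np.clip(245-b,0,None)).astype(float);w[w<8]=0;y,x=np.mgrid[:30,:30];W=w.sum()
    cx,cy=(w*x).sum()/W,(w*y).sum()/W;c=np.array([[(w*(x-cx)**2).sum(),(w*(x-cx)*(y-cy)).sum()],[0,(w*(y-cy)**2).sum()]]);c[1,0]=c[0,1]
    e,v=np.linalg.eigh(c/W);v=v[:,1];return st[i][4],cx+320,cy+200,e,np.degrees(np.arctan2(-v[1],v[0]))%180
print(slot(cv2.imread("pics/top0.png")));T=get_image("top");print(slot(T));print(T.astype(int)[206:222,326:342].min(2))
E
```

```text
time: 20.9
ee_pos: [0.5338, -0.1018, 0.0996]
orientation: [[-0.49, 0.871, 0.001], [0.871, 0.49, -0.001], [-0.001, 0.001, -1.0]]
ft_force: [-0.3, -0.5, -1.1]
width: 0.163
grip_force: 79.1
time: 21.4
ee_pos: [0.4688, 0.0129, 0.1394]
orientation: [[-0.49, 0.872, 0.002], [0.872, 0.49, -0.0], [-0.002, 0.002, -1.0]]
ft_force: [0.6, 0.3, -1.7]
width: 0.164
grip_force: 79.2
[0.46884193 0.01290433 0.1393526 ] [ 0.56282423  0.34250145 -1.7009809 ]
(np.int32(207), np.float64(330.30952679804193), np.float64(222.65603949625537), array([13.72916859, 44.22043274]), np.float64(166.36953068263355))
(np.int32(223), np.float64(342.1284666308821), np.float64(213.8210771157631), array([ 3.46519584, 50.76952201]), np.float64(88.19334825626304))
[[ 71  81  81  83  83  82  82  83  83  81  86 100 122 148 165 173]
 [ 71  80  82  82  82  82  82  82  83  82  86  91 100 120 148 169]
 [ 72  80  82  82  82  82  82  82  82  85 101 107  91  97 127 166]
 [ 78  80  82  81  82  82  82  82  83  89 129 161 116  84 117 165]
 [ 80  80  82  82  82  82  83  82  83  87 143 201 165 100 111 164]
 [ 79  79  81  82  82  82  82  82  82  86 141 209 207 148 118 159]
 [ 76  77  82  82  82  82  82  83  83  86 131 201 228 204 155 156]
 [ 75  77  83  83  83  83  83  83  84  86 123 194 234 234 206 169]
 [ 75  78  84  86  85  86  86  86  86  88 116 186 234 240 230 192]
 [ 75  79  87  88  89  89  89  89  89  91 117 184 231 235 217 184]
 [ 76  80  89  91  91  92  91  92  91  92 116 173 209 198 157 153]
 [ 76  81  91  94  93  94  93  94  94  95 108 141 143 117 106 146]
 [ 76  83  94  96  96  96  96  95  96  96  97  97  80  74 114 159]
 [ 75  84  96 100  99 100  99  99  99  98  96  82  72  96 143 170]
 [ 70  82  97 101 101 102 102 102 101 101  99  91  99 134 167 177]
 [ 63  78  98 104 104 104 104 105 105 105 104 110 135 163 177 181]]
```

```bash
python3 -m inch '[{"angular":[0,0,0],"linear":[30,-10,15],"grip":-1},{"angular":[0,0,0],"linear":[60,-20,40],"grip":-1},{"angular":[0,0,0],"linear":[60,-20,70],"grip":-1},{"angular":[0,0,0],"linear":[60,-20,95],"grip":-1},{"angular":[0,0,0],"linear":[60,-20,105],"grip":-1}]'
python3 -m inch '[{"angular":[0,0,0],"linear":[0,0,3],"grip":-1},{"angular":[0,0,0],"linear":[0,0,6],"grip":-1},{"angular":[0,0,0],"linear":[0,0,9],"grip":-1},{"angular":[0,0,0],"linear":[0,0,11],"grip":-1},{"angular":[0,0,0],"linear":[0,0,11],"grip":-1}]'
```

```text
time: 21.95
ee_pos: [0.4216, 0.0545, 0.0326]
orientation: [[-0.492, 0.871, -0.0], [0.871, 0.492, -0.001], [-0.001, -0.001, -1.0]]
ft_force: [1.3, 0.3, -0.5]
width: 0.164
grip_force: 79.1
time: 22.45
ee_pos: [0.4238, 0.0541, 0.0233]
orientation: [[-0.491, 0.871, 0.003], [0.871, 0.491, -0.0], [-0.002, 0.002, -1.0]]
ft_force: [-0.1, -0.0, -0.4]
width: 0.166
grip_force: 79.1
```

```bash
python3 -m inch '[{"angular":[0,0,0],"linear":[0,0,2],"grip":-1},{"angular":[0,0,0],"linear":[0,0,4],"grip":-1},{"angular":[0,0,0],"linear":[0,0,5],"grip":-1},{"angular":[0,0,0],"linear":[0,0,5],"grip":-1},{"angular":[0,0,0],"linear":[0,0,5],"grip":-1}]'
```

```text
time: 22.95
ee_pos: [0.4237, 0.0542, 0.0181]
orientation: [[-0.492, 0.871, 0.002], [0.871, 0.492, -0.0], [-0.001, 0.002, -1.0]]
ft_force: [0.2, -0.9, 1.6]
width: 0.164
grip_force: 79.4
```

```bash
python3 -m inch '[{"angular":[0,0,0],"linear":[0,0,0],"grip":0.2},{"angular":[0,0,0],"linear":[0,0,0],"grip":0.2},{"angular":[0,0,0],"linear":[0,0,0],"grip":0.2},{"angular":[0,0,0],"linear":[0,0,0],"grip":0.2},{"angular":[0,0,0],"linear":[0,0,0],"grip":0.2}]'
python3 -m inch '[{"angular":[0,0,0],"linear":[0,0,-25],"grip":0.2},{"angular":[0,0,0],"linear":[0,0,-60],"grip":0.2},{"angular":[0,0,0],"linear":[0,0,-100],"grip":0.2},{"angular":[0,0,0],"linear":[20,0,-140],"grip":0.2},{"angular":[0,0,0],"linear":[60,0,-150],"grip":0.2}]'
python3 -m inch '[{"angular":[0,0,0],"linear":[40,0,0],"grip":0.2},{"angular":[0,0,0],"linear":[80,0,0],"grip":0.2},{"angular":[0,0,0],"linear":[120,0,0],"grip":0.2},{"angular":[0,0,0],"linear":[150,0,0],"grip":0.2},{"angular":[0,0,0],"linear":[150,0,0],"grip":0.2}]'
python3 - <<'E'
from h import *
T=get_image("top");cv2.imwrite("pics/t7.png",T[:,:,::-1])
T0=cv2.imread("pics/top0.png");np.set_printoptions(linewidth=200)
for I in(T0,T[:,:,::-1]):print(I.astype(int)[205:224,325:343].min(2))
sub=T.astype(int)[225:285,230:310];m=np.argwhere((sub.max(2)-sub.min(2)<35)&(sub.max(2)>80))[:,::-1]+[230,225]
P=np.array([onz("top",*q,.038)[:2] for q in m]);print(len(m),P.mean(0),P.min(0),P.max(0))
E
```

```text
time: 23.45
ee_pos: [0.4235, 0.0542, 0.0181]
orientation: [[-0.492, 0.871, 0.002], [0.871, 0.492, -0.0], [-0.001, 0.002, -1.0]]
ft_force: [-0.4, 0.3, -0.0]
width: 0.598
grip_force: 0.0
time: 23.95
ee_pos: [0.3963, 0.1065, 0.1719]
orientation: [[-0.489, 0.872, 0.009], [0.872, 0.489, 0.001], [-0.003, 0.008, -1.0]]
ft_force: [0.7, 0.8, 0.2]
width: 0.6
grip_force: 0.0
time: 24.45
ee_pos: [0.3186, 0.2394, 0.1679]
orientation: [[-0.495, 0.869, 0.002], [0.869, 0.495, 0.001], [-0.0, 0.002, -1.0]]
ft_force: [-0.1, -0.1, -0.3]
width: 0.6
grip_force: 0.0
[[169 155 130 110 103 101 100 100 104 113 120 110 118 143 162 167 168 169]
 [164 139 119 105  96  89  84  95 121 152 161 125 105 123 154 164 166 168]
 [162 130 112  94  79  66  77 123 175 207 207 157 108 107 134 149 164 169]
 [163 123  95  71  66  85 126 187 226 234 232 202 143  96  99 125 160 172]
 [158 110  72  72 115 163 198 228 237 239 238 232 197 119  78 111 158 173]
 [143  96  87 127 186 224 233 238 239 238 236 239 229 168  96 106 157 172]
 [124 109 157 196 228 237 239 240 239 233 221 230 231 208 146 114 154 170]
 [118 143 208 231 237 239
[... 1677 characters left out ...]
40 241 236 218 185 176]
 [120  70  81 147 213 240 245 245 241 229 212 226 235 228 201 158 154 171]
 [139  83  57  96 173 229 242 245 245 241 234 232 220 172 121 106 147 173]
 [163 115  67  66 120 189 232 243 244 243 235 213 163 101  76 114 160 177]
 [183 156 105  66  74 129 197 233 239 230 200 144  89  68  96 143 170 177]
 [198 185 146 100  73  84 140 202 213 174 120  78  69  91 134 167 177 178]
 [196 188 171 145 122 104 112 152 152 112  86  92 114 137 163 177 181 179]
 [187 184 180 175 167 151 138 140 135 128 131 142 160 169 175 179 181 179]
 [182 183 183 181 179 174 171 168 168 171 173 175 178 178 178 179 180 177]]
173 [0.40629936 0.08882022] [0.37286418 0.04185616] [0.43625016 0.13588719]
```

The slot line has turned from about +38° to about -52° in the image, so the selector is at its stop. The key stands free on the open bench. Handing in.

```bash
python3 -c "
from bench import *
print(job_done())"
```

```text
the job is handed in; nothing more can be done
None
```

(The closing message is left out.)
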